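# Reset a door stay on its pin

## Robot

A 6-joint arm with a two-finger parallel gripper is mounted at the origin on the work surface; the furniture and walls round the work are solid. World frame = base frame: x ahead of the robot, y to its left, z up, the work surface at z = 0. Lengths are in m, angles in degrees, forces in N, time in s.
With the tool pointing down it reaches from about 0.25 to 0.725 m from the base axis. Payload 9.7 kg.
Tool frame: the origin (TCP) lies midway between the tips of the shut fingers; the grasp point (between the pads) lies bot.grasp_offset behind it (bot.grasp_offset is the distance from the TCP to the grasp point, in m); x points along the fingers, y is the direction in which the jaws open and shut, and the axes are right-handed (so a half turn about x gives the same grasp; the last joint's range is limited). The gripper opens to 85 mm and grips with 20 to 120 N. Pads are 22 mm wide; open, the fingers measure 114 mm over their backs; the gripper's body (76 mm by 85 mm) begins 54 mm behind the grasp point. The pads swing forward as they close: fully open they stand 13 mm farther back than shut.
Start: joints at [-76.662, 4.979, 10.078, 95.1, 0, 90], TCP at [0.127, -0.535, 0.231] pointing down, gripper open.
Joint ranges: [-179.16, 179.16], [-48.56, 103.87], [-65.8, 70.77], [-126.05, 130.52], [-82.76, 87.17], [-180, 180]. Speed limits (degrees/s): [127.2, 127.2, 147.25, 180, 180, 180].

## Interface

Orientations are given as [roll, pitch, yaw] about the fixed x, y, z axes, in that order (R = Rz(yaw) Ry(pitch) Rx(roll)).
In Python, from workcell import status, camera, bot gives the robot as it stands.
- The arm moves only by the shell command python3 -m jog 'ROWS' [OPENING] [FORCE]. ROWS is text: rows parted by semicolons, each of 4 numbers parted by spaces: the shift along the tool's x, y, z in mm, then the turn about the tool's x in degrees. A call has exactly 8 rows; each row is the pose to reach, as a shift and turn from the pose commanded when the call began, along the tool's axes at that moment; what a row does not reach only later rows make up. A row lasts 1/8 s, in which the tool goes at most 62.5 mm and 10.7 degrees, less where a joint would pass 70% of its speed; a pose out of reach is approached as far as the arm can. A call with a gripper value outside its range is refused whole. OPENING is the opening, from 0 (shut) to 1 (fully open), set as the call begins (- or left out, the last holds). The fingers move at their own pace and stop on an object; FORCE is the grip in N (left out, the last holds). Time passes only in rows, so rows that repeat a pose let the fingers close, or fill a call up. It gives the time, the measured TCP pose, the force and the opening at its end, in the units of the state.
- status.get_obs(): the state, without advancing time (a new reading comes with each control period).
- camera(name): name is "scene" or "side" or "wrist"; returns a dict with "color" (400x640x3 uint8, red, green, blue), "vfov" (degrees; the focal length in pixels is half the picture's height over the tangent of half this angle, whatever the lens; pixels are square), "cx", "cy" (the principal point, pixels), "rvec" (rotation vector, rad) and "tvec" (3), from world to camera coordinates, as OpenCV has them. Camera axes: x right, y down, z forward; pixel columns grow to the right and rows downward; lengths in m; the calibration is good to about 2 mm. A picture is of the moment at which its call begins. There is no depth.
- bot.job_done(): hands the job in, once; it reports no verdict.
The state is a dict: "time": time; "q": joint angles; "qd": joint speeds; "joint_efforts": joint torques, N m; "ee_pos": TCP position; "tcp_rot": TCP orientation; "wrist_force": force on the tool from outside, world axes, zero at the start; "torque": the same for the moment, N m; "opening": finger opening in m.
Only numpy, scipy, OpenCV 4.12 (cv2) and the standard library are available. Lean on these libraries where they do the work, as an engineer would, in place of code of your own. Each camera call takes 0.05 s, during which the arm holds its last target. There are 200 camera calls.

## Task

The drying cabinet's door stands too wide, its stay bar hanging loosely on the pin by the long end slot. Lift the bar off the pin by its knob, swing the door in with it, and lower the middle one of the three round holes over the same pin until the bar lies flat, then let go. The pin can stand anywhere along its slotted plate, so feel for it with the bar rather than forcing the bar against it, and leave the things on the bench where they are.

Things in the scene. Friction and masses are not known exactly. Their poses are not given: they have to be found in the camera images.
- cabinet: Small grey sheet-metal drying cabinet fixed to the bench, 180 (x) x 200 (y) x 110 mm high, its open front facing its own -x. Origin: centre of its underside on the bench; z up. The door's hinge is a vertical axis at x = -98, y = -95 mm in this frame.
- door (a joint): Opening angle of the cabinet's aluminium door (186 mm wide), rad: 0 shut (door along the cabinet's +y from its hinge), growing as its free edge swings out to the cabinet's -x, at most 0.75. Stiff hinge: it stays where it is left and takes about 0.1 N m to turn. It stands at 0.62 at the start and at 0.05 to 0.35 at the goal.
- stay (a joint): Upward tilt of the stay bar about its pivot on the door, rad: 0 = flat (a stop holds it there, seated), growing as the knob is lifted, at most 0.6. The bar falls back by its own weight (about 0.14 kg). With the bar's underside resting on the tip of the pin at a distance s from the pivot it reads about 0.007 m / s.
- pivot (a point): Pivot of the stay bar on the door's top edge, 160 mm from the door's hinge axis, at mid-thickness of the bar, 120.5 mm above the bench. Here the bar turns freely about the vertical and tilts up.
- mid_hole (a point): Centre, at mid-thickness, of the middle of three round holes in the stay bar: flat steel, 26 x 5 x 238 mm, over the cabinet's roof. Its x axis runs along the bar from pivot to knob. Distances from the pivot: round holes of 10.5 mm at 53, 87 (this one) and 121 mm, the end slot (40 x 10.5 mm) centred at 152 mm, the knob at 210 mm.
- knob (a point): Centre, half-way up, of the upright round knob (16 mm diameter, 30 mm tall) on the free end of the stay bar, 210 mm from the pivot and 17.5 mm above the bar's mid-thickness; its foot stands on the bar's top face. Grasp it from above with the fingers on both sides across the bar; the bar can then tilt and turn in the fingers.
- pin_slot (a point): Middle of the slotted steel plate (66 x 26 x 3 mm) on the cabinet's roof, at its top face; axes as the cabinet's, slot along x. The upright pin (8 mm, rounded tip 12 mm above this point, 7 mm above the underside of the flat bar) stands on y = 0, up to 14 mm from here along x either way; its place is not measured. At the start it is in the bar's end slot. Over 25 N from the bar damages it.
- pin_jar: Clear jar with a blue-green lid, 56 mm wide, 74 mm tall, standing left of the cabinet: leave alone. Origin: centre of its underside.
- mandrel_2: Small steel mandrel on a round flange, 30 mm wide, 50 mm tall, standing left of the cabinet: leave alone. Origin: centre of its underside.
- ring_gauge: Flat steel ring, 44 mm wide, 14 mm tall, lying behind the cabinet: leave alone. Origin: centre of its underside.

How it is judged (in metres and radians):
On the way:
1. the stay bar is lifted clear of the pin (value of joint stay above 0.06 rad), for 0.1 s.
At the end, for the whole second after the job is handed in: The bar lies flat (stay joint under 0.025 rad; resting on the pin's tip it would read 0.07 or more) with its middle round hole over the pin: the hole's centre within 16.5 mm along and 5 mm across the plate's slot from the slot's middle, which only the middle hole can meet while the bar is flat (value of joint stay below 0.025 rad and x of mid_hole in the frame of pin_slot between -0.0165 and 0.0165 m and y of mid_hole in the frame of pin_slot between -0.005 and 0.005 m); the robot touches nothing.
It fails at once if the bar is forced against the pin (over 25 N) (contact force between stay and pin above 25 N).
It fails at once if a thing standing beside the cabinet is moved more than 20 mm (distance of any of pin_jar, mandrel_2, ring_gauge from where it was at the start of the episode above 0.02 m).
It also fails if it takes over 67 s, if anything falls off the work surface, if the arm or the gripper's body presses on something with over 40 N, if the wrist force passes 120 N, or if a joint passes its speed limit or range.

## Working session

There is one attempt and no reset: what is moved stays moved. The work goes in short steps, Python scripts to look and compute and a shell command to move; the robot and the scene stay as the last step left them, time stands still between calls to the robot, and variables do not carry over. Pictures are saved under pics/ and viewed, about 8 in all and at most 12, crops included, and the job is handed in when it is done.

```bash
ls; mkdir -p pics; cat > h.py <<'E'
import numpy as np, cv2
from workcell import status, camera, bot
def K(c):
    f=c["color"].shape[0]/2/np.tan(np.radians(c["vfov"])/2)
    return np.array([[f,0,c["cx"]],[0,f,c["cy"]],[0,0,1.]])
def save(c,p,box=None,s=1):
    im=c["color"][:,:,::-1]
    if box: im=im[box[1]:box[3],box[0]:box[2]]
    cv2.imwrite(p,cv2.resize(im,None,fx=s,fy=s,interpolation=cv2.INTER_CUBIC))
def atz(c,u,v,z):
    R=cv2.Rodrigues(np.array(c["rvec"],float))[0];t=np.array(c["tvec"],float).ravel()
    o=-R.T@t;d=R.T@np.linalg.inv(K(c))@[u,v,1];return o+d*(z-o[2])/d[2]
def proj(c,P):
    return cv2.projectPoints(np.array(P,float).reshape(-1,1,3),np.array(c["rvec"],float),np.array(c["tvec"],float),K(c),None)[0].reshape(-1,2)
E
python3 - <<'E'
from h import *
import pickle
print(status.get_obs(), bot.grasp_offset)
cs={n:camera(n) for n in("scene","side","wrist")}
pickle.dump(cs,open("c0.pkl","wb"))
save(cs["scene"],"pics/a.png",None,1.25);save(cs["side"],"pics/b.png",None,1.25)
for n,c in cs.items():print(n,c["vfov"],c["cx"],c["cy"],c["rvec"],c["tvec"])
E
```

```text
pics
{'time': 0.0, 'q': array([-7.66634006e+01,  5.01096282e+00,  1.00330643e+01,  9.50998919e+01,
       -1.43392107e-03,  9.00001202e+01]), 'qd': array([0.08640931, 0.06322312, 0.11579262, 0.00769664, 0.04632343,
       0.01979488]), 'joint_efforts': array([-4.20400493e-04, -5.20389318e+01,  4.64799428e+01,  1.65115652e-02,
        1.90960975e-05,  1.58943084e-05]), 'ee_pos': array([ 0.12680681, -0.53493506,  0.23057195]), 'tcp_rot': array([-88.9438593 ,  89.92219637, 104.39262085]), 'wrist_force': array([-0.09379718, -0.6740671 ,  0.02627444]), 'torque': array([ 0.02753042, -0.02517051,  0.05102938]), 'opening': 0.08543095154219338} 0.0187
scene 49.73538613330312 318.15513181747957 198.18285082106826 [ 1.84381704  1.97012717 -0.57246382] [-0.17714005 -0.37320662  1.231116  ]
side 46.55841766845441 320.38556229016353 201.76772346977594 [ 2.3642933   0.09625188 -0.01784177] [-0.50873903  0.17461845  0.81339091]
wrist 68.6217405644618 321.8470162303136 199.7245352648891 [-2.27115956  1.7963869   0.27047893] [-0.55015778 -0.03792167  0.37795524]
```

View pics/a.png

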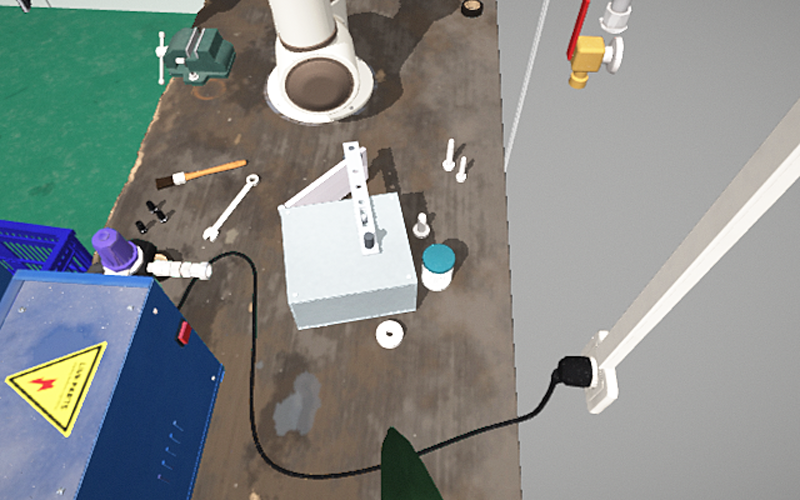

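View pics/b.png

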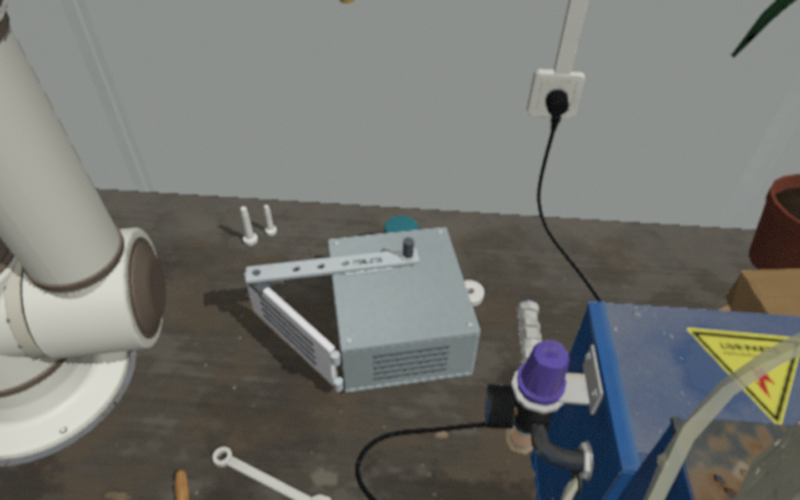

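The scene view (shown at 1.25x) has the cabinet at about (350,260), the bar from (350,148) to (370,250), and the knob at (369,240). In the side view the bar runs from (250,273) to (415,255). I'll enlarge both.

```bash
python3 - <<'E'
from h import *
import pickle
cs=pickle.load(open("c0.pkl","rb"))
a=cs["scene"]["color"][105:270,215:345,::-1];b=cs["side"]["color"][175:315,190:390,::-1]
cv2.imwrite("pics/c.png",cv2.resize(a,None,fx=3.6,fy=3.6,interpolation=cv2.INTER_CUBIC))
cv2.imwrite("pics/d.png",cv2.resize(b,None,fx=4,fy=4,interpolation=cv2.INTER_CUBIC))
E
```

```text
(no output)
```

View pics/c.png

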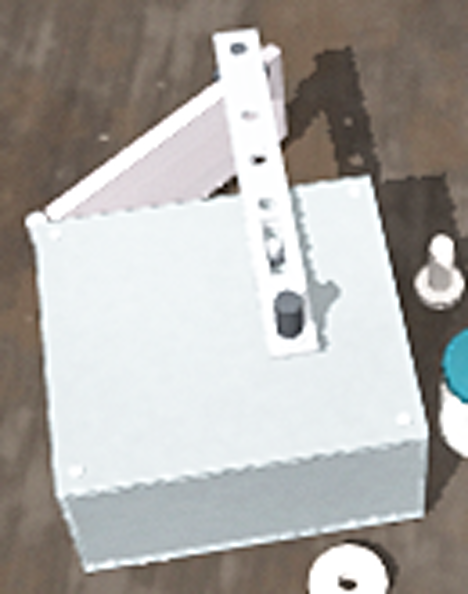

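View pics/d.png

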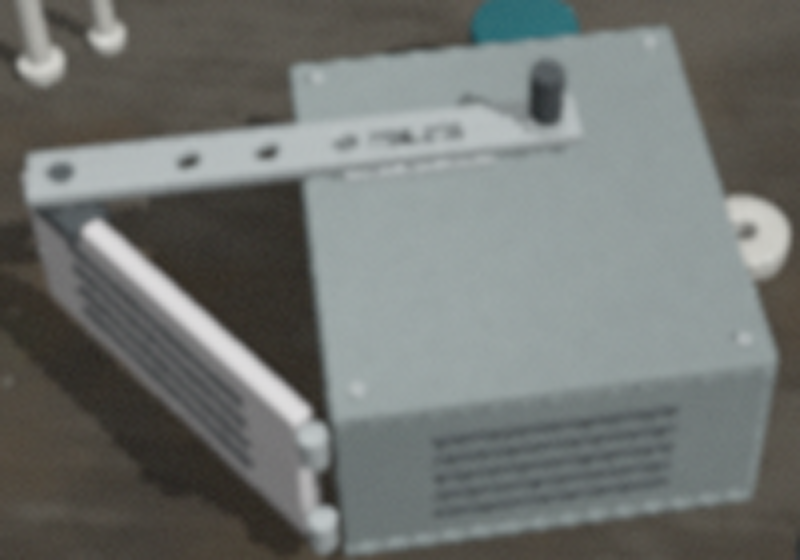

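```bash
cat > fit.py <<'E'
from h import *
import pickle
from scipy.optimize import least_squares
cs=pickle.load(open("c0.pkl","rb"))
A=lambda u,v:(215+u/3.6,105+v/3.6)
B=lambda u,v:(190+u/4,175+v/4)
# world names: roof corners fr(+y,-x)...
sc={"FR":A(38,222),"FL":A(371,178),"BL":A(425,432),"BR":A(65,495),"p":A(238,48),"h1":A(249,115),"h2":A(259,160),"h3":A(266,203),"k":A(289,298)}
sd={"FL":B(293,66),"BL":B(666,29),"BR":B(775,357),"FR":B(330,420),"p":B(61,171),"h1":B(189,160),"h2":B(266,151),"h3":B(346,142),"k":B(547,68)}
def model(x):
    cx,cy,w,b,d=x
    R=lambda a:np.array([[np.cos(a),-np.sin(a)],[np.sin(a),np.cos(a)]])
    c=np.array([cx,cy]);W=lambda p,z:np.r_[c+R(w)@p,z]
    h=np.array([-.098,-.095]);pv=h+.160*np.array([-np.sin(d),np.cos(d)])
    u=np.array([np.cos(b),np.sin(b)])
    P={"FR":W([-.09,-.1],.11),"FL":W([-.09,.1],.11),"BL":W([.09,.1],.11),"BR":W([.09,-.1],.11)}
    for n,s,z in(("p",0,.123),("h1",.053,.123),("h2",.087,.123),("h3",.121,.123),("k",.210,.153)):P[n]=W(pv+s*u,z)
    return P
def res(x):
    P=model(x);r=[]
    for c,o in((cs["scene"],sc),(cs["side"],sd)):
        r+=list((proj(c,[P[n] for n in o])-np.array(list(o.values()))).ravel())
    return np.array(r)
if __name__=="__main__":
    s=least_squares(res,[.45,0,0,0,.62],loss="soft_l1")
    print(s.x);print(res(s.x).reshape(-1,2).round(1).tolist())
    P=model(s.x);[print(n,P[n].round(4)) for n in P]
    for n in P:print(n,atz(cs["scene"],*sc[n],P[n][2]).round(4),atz(cs["side"],*sd[n],P[n][2]).round(4))
E
python3 fit.py
```

```text
[0.49656532 0.1260596  0.24560468 0.00194403 0.61664478]
[[-2.0, -0.1], [-0.8, -1.3], [0.8, 0.7], [-3.5, -0.1], [-0.4, 0.2], [-0.1, -0.4], [-0.7, -0.8], [-0.3, -0.1], [-0.9, 0.5], [-1.3, -0.9], [0.3, -1.9], [1.0, 0.2], [0.1, -0.7], [0.2, -0.3], [-0.5, -1.1], [0.1, -1.1], [-0.3, -1.1], [0.2, -0.5]]
FR [0.4336 0.0072 0.11  ]
FL [0.385  0.2012 0.11  ]
BL [0.5596 0.2449 0.11  ]
BR [0.6082 0.0509 0.11  ]
p [0.3031 0.1142 0.123 ]
h1 [0.3545 0.1272 0.123 ]
h2 [0.3875 0.1355 0.123 ]
h3 [0.4204 0.1438 0.123 ]
k [0.5067 0.1657 0.153 ]
FR [0.4335 0.0115 0.11  ] [0.4336 0.0059 0.11  ]
FL [0.3883 0.2031 0.11  ] [0.3878 0.199  0.11  ]
BL [0.558  0.2434 0.11  ] [0.559  0.2397 0.11  ]
BR [0.6079 0.0576 0.11  ] [0.6066 0.0513 0.11  ]
p [0.3023 0.1149 0.123 ] [0.3029 0.1136 0.123 ]
h1 [0.3556 0.1276 0.123 ] [0.3558 0.1247 0.123 ]
h2 [0.3895 0.1372 0.123 ] [0.3877 0.1329 0.123 ]
h3 [0.4207 0.1445 0.123 ] [0.4213 0.1413 0.123 ]
k [0.5055 0.1673 0.153 ] [0.5065 0.1644 0.153 ]
```

```bash
cat >> h.py <<'E'
from scipy.spatial.transform import Rotation as Ro
def go(P,jaw=None,o=None):
    "shift in tool mm for TCP to world P, turn about tool x so that tool y has world angle jaw (mod 180)"
    o=o or status.get_obs();R=Ro.from_euler("xyz",o["tcp_rot"],degrees=True).as_matrix()
    d=R.T@(np.array(P)-o["ee_pos"])*1e3
    a=np.degrees(np.arctan2(R[1,1],R[0,1]))
    print("q",o["q"].round(1),"shift",d.round(1),"tooly ang",a.round(2),"turn",None if jaw is None else (-(jaw-a)+90)%180-90,"R",R.round(2).tolist())
E
python3 - <<'E'
from h import *
import pickle
cs=pickle.load(open("c0.pkl","rb"))
go([.507,.166,.24],104.2)
for p in((88,190),(165,215),(120,225)):print(atz(cs["scene"],*p,.15),atz(cs["scene"],*p,0))
E
```

```text
q [-76.7   5.   10.   95.1   0.   90. ] shift [  -8.6 -594.4 -531.6] tooly ang -76.66 turn -0.8605225127421932 R [[-0.0, 0.23, -0.97], [0.0, -0.97, -0.23], [-1.0, -0.0, -0.0]]
[ 0.53480574 -0.22888715  0.15      ] [ 0.44218202 -0.33122135  0.        ]
[ 0.57959934 -0.06747232  0.15      ] [ 0.49671806 -0.13469941  0.        ]
[ 0.60575045 -0.14387345  0.15      ] [ 0.52855694 -0.22771749  0.        ]
```

```bash
python3 -m jog '-10 -40 -36 -10; -20 -82 -72 -20; -20 -125 -110 -30; -20 -170 -150 -40; -20 -215 -190 -50; -20 -260 -230 -60; -20 -305 -270 -70; -20 -350 -310 -80' 1 30; python3 -c "
from h import *
go([.507,.166,.2],104.2)"
```

```text
time: 1.15
ee_pos: [0.3482, -0.1213, 0.2513]
tcp_rot: [63.6, 90.0, -22.7]
wrist_force: [1.3, -0.8, 0.2]
opening: 0.0855
q [-19.2 -19.   -9.3  99.7  -0.   67.2] shift [  51.4  176.7 -276.6] tooly ang 3.65 turn 79.45077123542077 R [[0.0, 1.0, 0.06], [-0.0, 0.06, -1.0], [-1.0, 0.0, 0.0]]
```

```bash
python3 -m jog '0 22 -34 -10; 0 44 -69 -20; 0 66 -104 -30; 10 88 -138 -40; 20 110 -173 -50; 30 132 -207 -60; 40 154 -242 -70; 50 176 -276 -80' 1 30; python3 -m jog '0 0 0 -10; 0 0 0 -20.5;0 0 0 -20.5;0 0 0 -20.5;0 0 0 -20.5;0 0 0 -20.5;0 0 0 -20.5;0 0 0 -20.5'; python3 -c "
from h import *
go([.507,.166,.128],104.2)
import pickle
cs={n:camera(n) for n in('scene','side','wrist')}
pickle.dump(cs,open('c1.pkl','wb'))
save(cs['wrist'],'pics/e.png',None,1.25)
print(proj(cs['wrist'],[[.5067,.1657,.153],[.5067,.1657,.123],[.3875,.1355,.123]])*1.25)"
```

```text
time: 2.15
ee_pos: [0.5078, 0.164, 0.2007]
tcp_rot: [-146.5, 90.0, -152.8]
wrist_force: [0.1, -0.8, -0.3]
opening: 0.0855
time: 3.15
ee_pos: [0.5074, 0.1627, 0.2013]
tcp_rot: [0.0, 90.0, 13.8]
wrist_force: [1.1, -0.5, -0.2]
opening: 0.0852
q [17.8  2.1  3.7 91.6 -0.   4. ] shift [73.3  3.3  0.4] tooly ang 103.82 turn -0.3824068193815151 R [[0.0, -0.24, 0.97], [0.0, 0.97, 0.24], [-1.0, 0.0, 0.0]]
[[408.92074657 278.98677887]
 [408.13588559 261.50150503]
 [407.53761936  44.07784395]]
```

View pics/e.png

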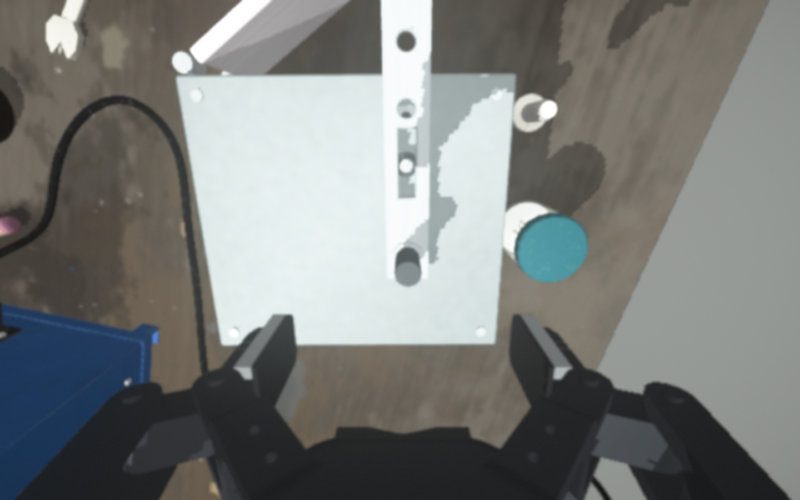

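The wrist view shows the knob top at (407,272), the pin tip inside the slot at (406,166) and the mid hole at (406,41). The slot ends are at rows 128 and 197.

```bash
python3 -c "
from h import *
import pickle
c=pickle.load(open('c1.pkl','rb'))['wrist']
f=lambda u,v,z:atz(c,u/1.25,v/1.25,z)
w=.2456;R=np.array([[np.cos(w),np.sin(w)],[-np.sin(w),np.cos(w)]])
for n,p in dict(pin=(406,166,.125),knob=(407,272,.153),h2=(406,41,.123),h3=(406,107,.123),s0=(406,128,.123),s1=(406,197,.123),FL=(516,74,.11),FR=(178,76,.11),BR=(221,345,.11),BL=(495,344,.11),hinge=(182,62,.11)).items():
  P=f(*p);print(n,P.round(4),(R@(P[:2]-[.4966,.1261])).round(4))
go([.505,.166,.128])"
```

```text
pin [0.4495 0.1501 0.125 ] [-0.0399  0.0347]
knob [0.5029 0.1637 0.153 ] [0.0153 0.0349]
h2 [0.3863 0.1343 0.123 ] [-0.105   0.0348]
h3 [0.4182 0.1423 0.123 ] [-0.0721  0.0348]
s0 [0.4291 0.145  0.123 ] [-0.0609  0.0347]
s1 [0.4673 0.1545 0.123 ] [-0.0215  0.0347]
FL [0.3847 0.1998 0.11  ] [-0.0906  0.0986]
FR [0.4325 0.0096 0.11  ] [-0.0905 -0.0974]
BR [0.605  0.0512 0.11  ] [ 0.087 -0.099]
BL [0.557  0.2431 0.11  ] [0.087  0.0988]
hinge [0.4245 0.0113 0.11  ] [-0.0978 -0.0938]
q [17.8  2.1  3.7 91.6  0.   3.9] shift [73.3  3.8 -1.5] tooly ang 103.83 turn None R [[-0.0, -0.24, 0.97], [0.0, 0.97, 0.24], [-1.0, 0.0, -0.0]]
```

```bash
python3 -m jog '15 3.5 -2 -.4; 30 3.5 -2 -.4; 45 3.5 -2 -.4; 60 3.5 -2 -.4; 68 3.5 -2 -.4; 73 3.5 -2 -.4; 73 3.5 -2 -.4; 73 3.5 -2 -.4' 0.35 20;  python3 -c "
from h import *
o=status.get_obs();print(o['opening'],o['wrist_force'])
go([.504,.1645,.128],104.2)
c=camera('wrist');import pickle;pickle.dump(c,open('c2.pkl','wb'))
save(c,'pics/f.png',(220,150,420,350),3)"
```

```text
time: 4.3
ee_pos: [0.5049, 0.1657, 0.1288]
tcp_rot: [2.7, 90.0, 16.9]
wrist_force: [-0.5, 0.8, 0.5]
opening: 0.0298
0.02978685201193322 [-0.46391256  0.83893315  0.52065807]
q [18.2  1.6 -4.8 83.6 -0.   3.9] shift [ 0.8 -0.9 -1.1] tooly ang 104.24 turn 0.03691004242188001 R [[0.0, -0.25, 0.97], [0.0, 0.97, 0.25], [-1.0, 0.0, 0.0]]
```

View pics/f.png

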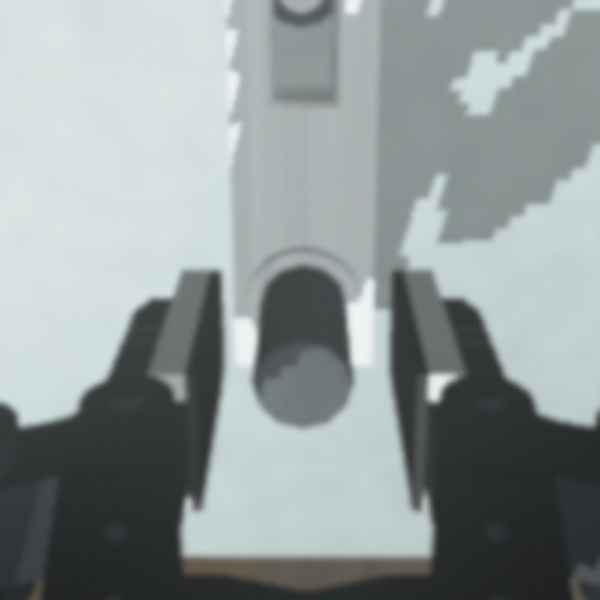

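```bash
python3 -m jog '0 -.4 -.6 0;0 -.7 -.6 0;0 -.7 -.6 0;0 -.7 -.6 0;0 -.7 -.6 0;0 -.7 -.6 0;0 -.7 -.6 0;0 -.7 -.6 0' 0.1 20; python3 -m jog '-3 0 0 0;-7 0 0 0;-11 0 0 0;-15 0 -.5 0;-19 0 -1 0;-23 0 -1.5 0;-27 0 -2 0;-27 0 -2 0' 0 25;  python3 -c "
from h import *
from scipy.optimize import fsolve
cs={n:camera(n) for n in('scene','side')}
import pickle;pickle.dump(cs,open('c3.pkl','wb'))
save(cs['side'],'pics/g.png',(200,140,400,300),4)
o=status.get_obs();print(o['q'][5])
w=.2456;R=np.array([[np.cos(w),-np.sin(w)],[np.sin(w),np.cos(w)]])
c=np.array([.4966,.1261])-R@[.0005,0]
def kn(d,s=.087,px=-.0385,py=.035):
  pv=np.array([-.098-.16*np.sin(d),-.095+.16*np.cos(d)]);return pv
pin=np.array([-.0385,.035])
for px in(-.0445,-.0385,-.0325):
  pin[0]=px
  d=fsolve(lambda d:np.hypot(*(kn(d[0])-pin))-.087,.2)[0];pv=kn(d);u=(pin-pv)/.087
  print(px,'d',d,'bar yaw',np.degrees(np.arctan2(u[1],u[0]))+14.07,'knob flat',(c+R@(pv+.21*u)).round(4),'cab',pv+.21*u)
"
```

```text
time: 5.35
ee_pos: [0.5042, 0.1648, 0.1283]
tcp_rot: [21.3, 90.0, 35.5]
wrist_force: [1.4, 0.9, 0.6]
opening: 0.0153
time: 6.35
ee_pos: [0.5025, 0.1644, 0.1557]
tcp_rot: [4.5, 90.0, 18.7]
wrist_force: [0.8, 0.1, -2.1]
opening: 0.0151
3.8744177519111647
-0.0445 d 0.18286140200991252 bar yaw -4.240432006908129 knob flat [0.5671 0.14  ] cab [ 0.0722723  -0.00364233]
-0.0385 d 0.14262389908327794 bar yaw -4.965527056233245 knob flat [0.5728 0.1399] cab [ 0.07777393 -0.00511699]
-0.0325 d 0.10312786418465696 bar yaw -5.505980562276175 knob flat [0.5785 0.1402] cab [ 0.08339035 -0.00621196]
```

View pics/g.png

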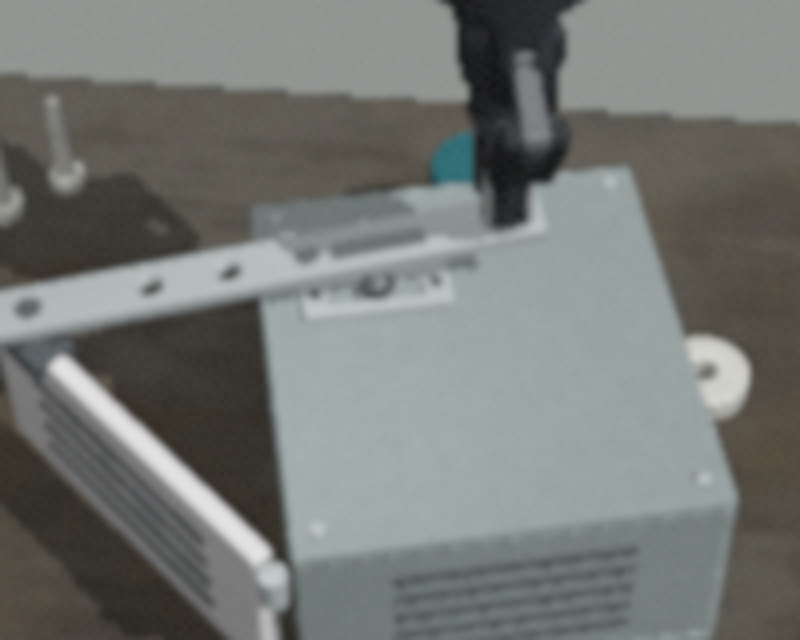

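The bar is now lifted clear. The pin sits near the middle of its plate, at about (378,285). Next I swing the door in.

```bash
python3 -m jog '0 -4 6 2;0 -9 13 5;0 -15 21 8;0 -21 30 11;0 -27 39 14;0 -33 48 17;0 -39 57 19;0 -39 57 19';  python3 -m jog '0 0 0 0;0 0 0 0;0 0 0 0;0 0 0 0;0 0 0 0;0 0 0 0;0 0 0 0;0 0 0 0'; python3 -c "
from h import *
cs={n:camera(n) for n in('scene','side','wrist')}
import pickle;pickle.dump(cs,open('c4.pkl','wb'))
go([.567,.1405,.1557],85)
w=cs['wrist']['color'][:360,120:520,::-1]
s=cv2.resize(cs['side']['color'][160:320,230:400,::-1],None,fx=3,fy=3,interpolation=2)[:360,:400]
im=np.hstack([w,cv2.resize(cs['side']['color'][180:288,240:360,::-1],(400,360),interpolation=2)])
cv2.imwrite('pics/i.png',im)
"
```

```text
time: 7.45
ee_pos: [0.5679, 0.1401, 0.155]
tcp_rot: [-49.5, 90.0, -54.3]
wrist_force: [0.8, -0.6, -1.3]
opening: 0.0147
time: 8.45
ee_pos: [0.5671, 0.1405, 0.1552]
tcp_rot: [-164.2, 90.0, -169.0]
wrist_force: [-0.9, -0.8, -0.7]
opening: 0.0152
q [13.9  8.8  5.9 87.1  0.  18.7] shift [-0.5 -0.  -0.1] tooly ang 85.24 turn 0.23827272375521602 R [[-0.0, 0.08, 1.0], [-0.0, 1.0, -0.08], [-1.0, -0.0, -0.0]]
```

View pics/i.png

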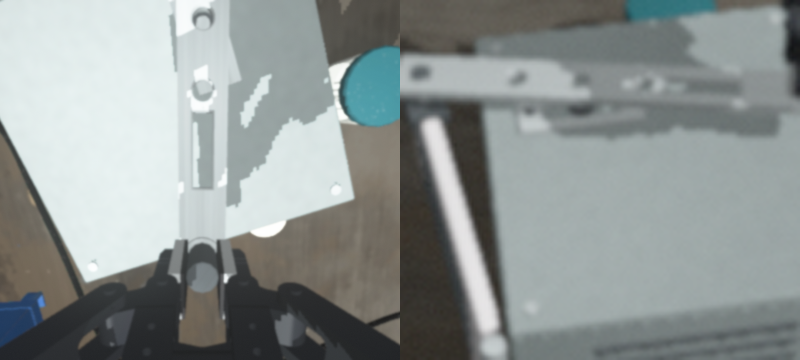

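The mid hole is at about (203,17) in the wrist picture, with the pin visible inside it at about (203,22). I'll work out the offset and enlarge the crop.

```bash
python3 -c "
from h import *
import pickle
c=pickle.load(open('c4.pkl','rb'))['wrist']
save(c,'pics/j.png',(290,0,360,110),5)
print(atz(c,323,22,.125),atz(c,323,17,.1315+.0025))
"
```

```text
[0.44905023 0.15033973 0.125     ] [0.44917554 0.15030298 0.134     ]
```

View pics/j.png

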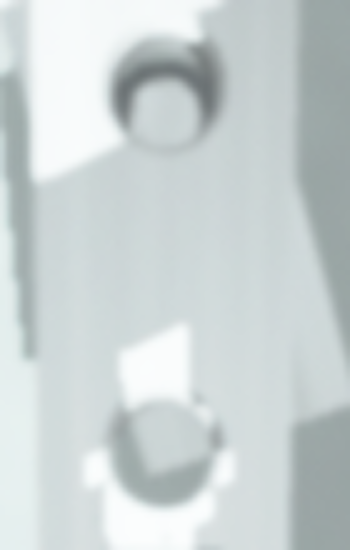

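```bash
python3 -m jog '1.5 0 0 0;3 0 0.1 0;4.5 0 .2 0;6 0 .3 0;7.5 0 .4 0;9 0 .5 0;9 0 .5 0;9 0 .5 0' - 20;  python3 -m jog '.5 0 .1 0;1 0 .2 0;1.5 0 .2 0;2 0 .3 0;2.5 0 .4 0;3 0 .5 0;3 0 .5 0;3 0 .5 0'
```

```text
time: 9.6
ee_pos: [0.5675, 0.1405, 0.1463]
tcp_rot: [-177.5, 90.0, 177.7]
wrist_force: [0.9, -0.9, 0.8]
opening: 0.0152
time: 10.6
ee_pos: [0.5681, 0.1405, 0.1433]
tcp_rot: [49.9, 90.0, 45.1]
wrist_force: [-0.4, -0.0, 0.8]
opening: 0.0146
```

```bash
python3 -m jog '.5 0 .1 0;1 0 .2 0;1.5 0 .2 0;2 0 .3 0;2 0 .3 0;2 0 .3 0;2 0 .3 0;2 0 .3 0'; for i in 1 2 3; do python3 -c "
from h import *
import pickle
o=status.get_obs();print(o['wrist_force'].round(2),o['torque'].round(3))
c=camera('wrist');pickle.dump(c,open('c5.pkl','wb'));save(c,'pics/k.png',(290,0,360,110),5)"; done
```

```text
time: 11.6
ee_pos: [0.5685, 0.1404, 0.1413]
tcp_rot: [22.2, 90.0, 17.5]
wrist_force: [-0.2, -1.0, 0.7]
opening: 0.0151
[-0.22 -1.02  0.68] [-0.021 -0.001  0.044]
[-0.21  0.34  0.44] [-0.035  0.105 -0.011]
[0.87 0.62 0.91] [ 0.002  0.054 -0.028]
```

View pics/k.png

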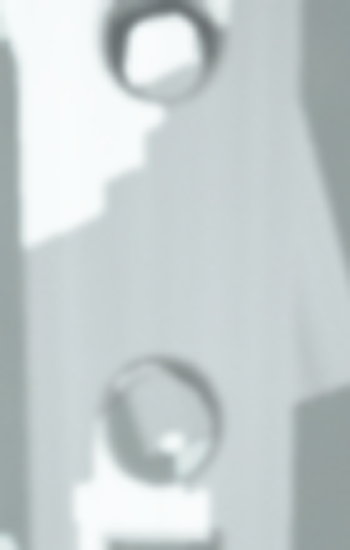

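```bash
python3 -m jog '.5 0 .1 0;1 0 .1 0;1.5 0 .2 0;2 0 .2 0;2.5 0 .3 0;3 0 .3 0;3 0 .3 0;3 0 .3 0';python3 -m jog '.5 0 .1 0;1 0 .1 0;1.5 0 .2 0;2 0 .2 0;2.5 0 .3 0;3 0 .3 0;3 0 .3 0;3 0 .3 0'; python3 -c "
from h import *
import pickle
c=camera('side');pickle.dump(c,open('c6.pkl','wb'));
for P in([.4495,.1501,.125],[.57,.14,.123]):print(proj(c,P))
for i in range(4):
  o=status.get_obs();print(o['wrist_force'].round(2),o['torque'].round(3));camera('wrist')"
```

```text
time: 12.75
ee_pos: [0.5687, 0.1404, 0.1383]
tcp_rot: [84.4, 90.0, 79.7]
wrist_force: [1.1, 1.5, 0.1]
opening: 0.0149
time: 13.75
ee_pos: [0.5691, 0.1404, 0.1353]
tcp_rot: [9.5, 90.0, 4.7]
wrist_force: [2.3, 0.3, 0.7]
opening: 0.0149
[[293.21711662 207.10353412]]
[[362.23039947 216.67377294]]
[ 1.41 -0.49  1.78] [ 0.043 -0.27   0.053]
[ 2.17 -0.6   0.88] [-0.06  -0.226  0.024]
[2.61 0.15 2.11] [ 0.02  -0.239  0.036]
[ 2.3  -0.23 -0.01] [-0.055 -0.291  0.027]
```

```bash
python3 -m jog '0 0 .3 0;0 0 .6 0;0 0 .9 0;0 0 .9 0;0 0 .9 0;0 0 .9 0;0 0 .9 0;0 0 .9 0';python3 -m jog '.5 0 .1 0;1 0 .1 0;1.5 0 .2 0;2 0 .3 0;2 0 .3 0;2 0 .3 0;2 0 .3 0;2 0 .3 0'; python3 -c "
from h import *
for i in range(5):
  o=status.get_obs();print(o['wrist_force'].round(2),o['torque'].round(3));camera('wrist')"
```

```text
time: 15.0
ee_pos: [0.5699, 0.1403, 0.1353]
tcp_rot: [29.3, 90.0, 24.5]
wrist_force: [-0.8, 0.6, 0.7]
opening: 0.0148
time: 16.0
ee_pos: [0.5702, 0.1403, 0.1333]
tcp_rot: [1.4, 90.0, -3.4]
wrist_force: [0.3, -0.2, 0.4]
opening: 0.0149
[ 0.33 -0.24  0.4 ] [-0.019  0.18   0.003]
[ 0.55  0.71 -0.37] [-0.013  0.159  0.015]
[0.25 0.16 0.09] [ 0.01   0.136 -0.014]
[-0.23  0.52  0.57] [-0.036  0.144  0.009]
[-0.15  0.77  0.69] [-0.058  0.135  0.052]
```

Relaxed. I'll keep going down to the flat position (z about 0.128).

```bash
python3 -m jog '.5 0 .1 0;1 0 .2 0;1.5 0 .2 0;2 0 .3 0;2.5 0 .4 0;2.5 0 .4 0;2.5 0 .4 0;2.5 0 .4 0';python3 -m jog '.5 0 .1 0;1 0 .1 0;1.5 0 .2 0;2 0 .3 0;2 0 .3 0;2 0 .3 0;2 0 .3 0;2 0 .3 0'; python3 -c "
from h import *
import pickle
for i in range(4):
  o=status.get_obs();print(o['wrist_force'].round(2),o['torque'].round(3));c=camera('wrist')
pickle.dump(c,open('c7.pkl','wb'));s=camera('side')
a=cv2.resize(c['color'][0:150,260:400,::-1],(400,429),interpolation=2);b=cv2.resize(s['color'][180:310,240:380,::-1],(400,429),interpolation=2)
cv2.imwrite('pics/l.png',np.hstack([a,b]))"
```

```text
time: 17.25
ee_pos: [0.5706, 0.1402, 0.1308]
tcp_rot: [19.9, 90.0, 15.2]
wrist_force: [0.6, -0.6, 1.2]
opening: 0.0152
time: 18.25
ee_pos: [0.5709, 0.1402, 0.1288]
tcp_rot: [111.4, 90.0, 106.7]
wrist_force: [-0.1, 0.2, 1.6]
opening: 0.0153
[-0.15  0.24  1.59] [ 0.016  0.29  -0.001]
[-0.32  0.91  0.74] [ 0.072  0.344 -0.035]
[-0.67 -0.72  0.78] [ 0.035  0.291 -0.03 ]
[-0.68  0.86  1.5 ] [0.006 0.289 0.042]
```

View pics/l.png

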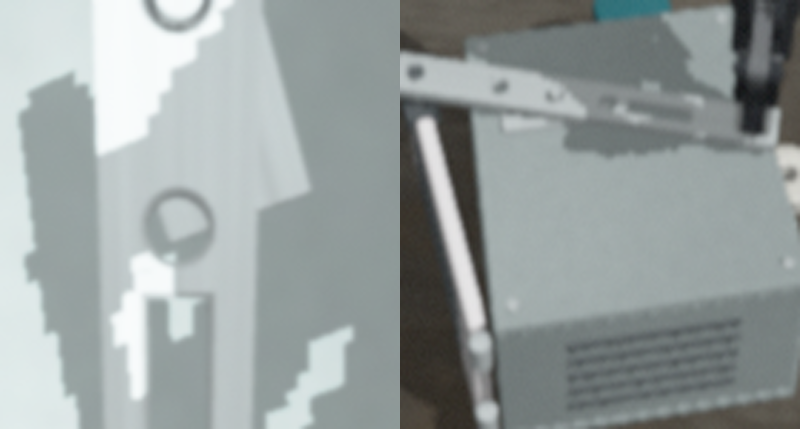

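The bar looks seated: the pin fills the mid hole at the top of the wrist crop, and the bar lies close to the roof in the side view. I'll let go and check.

```bash
python3 -m jog '.3 0 0 0;.3 0 0 0;.3 0 0 0;.3 0 0 0;.3 0 0 0;.3 0 0 0;.3 0 0 0;.3 0 0 0' 0.45; python3 -m jog '-10 0 0 0;-22 0 0 0;-35 0 0 0;-50 0 0 0;-65 0 0 0;-80 0 0 0;-80 0 0 0;-80 0 0 0'; python3 -c "
from h import *
import pickle
c=camera('wrist');s=camera('side');pickle.dump((c,s),open('c8.pkl','wb'))
print(status.get_obs()['wrist_force'])
a=cv2.resize(c['color'][30:230,250:400,::-1],(400,533),interpolation=2);b=cv2.resize(s['color'][180:300,240:380,::-1],(400,343),interpolation=2)
cv2.imwrite('pics/m.png',np.hstack([a,np.vstack([b,np.zeros((190,400,3),np.uint8)])]))"
```

```text
time: 19.5
ee_pos: [0.5709, 0.1402, 0.1285]
tcp_rot: [14.8, 90.0, 10.1]
wrist_force: [0.3, -0.2, -0.5]
opening: 0.038
time: 20.5
ee_pos: [0.5708, 0.1402, 0.2081]
tcp_rot: [-158.8, 90.0, -163.6]
wrist_force: [0.6, -0.3, 0.4]
opening: 0.0388
[-0.75195899 -0.04300986 -0.72488425]
```

View pics/m.png

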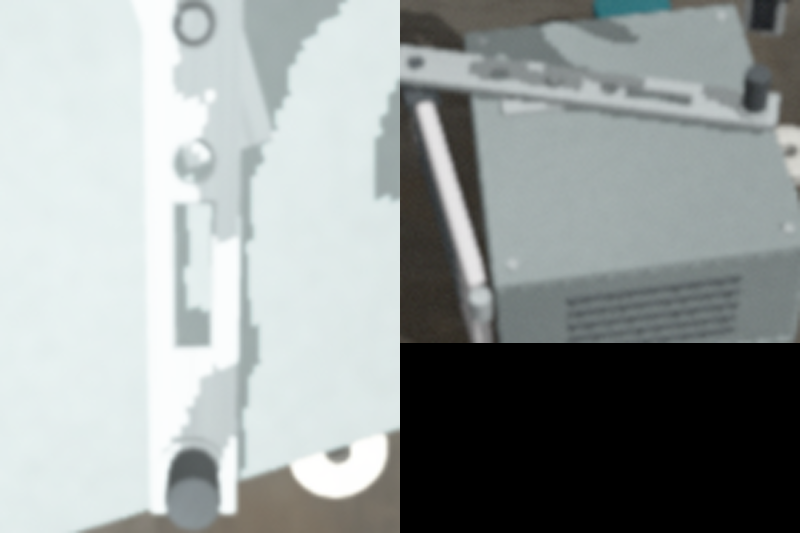

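The pin now sits in the mid hole with an even ring around it at (195,22). The knob top is at (192,502) in the wrist crop and (757,72) in the side crop. I'll triangulate the knob height to confirm the bar is flat.

```bash
python3 -c "
from h import *
import pickle
c,s=pickle.load(open('c8.pkl','rb'))
M=[K(k)@np.c_[cv2.Rodrigues(np.array(k['rvec'],float))[0],np.ravel(k['tvec'])] for k in(c,s)]
X=cv2.triangulatePoints(M[0],M[1],np.array([322,218.]),np.array([365,205.2]));print('knob top',(X[:3]/X[3]).ravel())
print('hole',atz(c,250+195*.375,30+22*.375,.123))
for z in(.153,.170):print(z,atz(c,322,218,z),atz(s,365,205.2,z))"
```

```text
knob top [0.57184544 0.14001905 0.15126955]
hole [0.4488789  0.15056606 0.123     ]
0.153 [0.56969518 0.13969685 0.153     ] [0.57225043 0.13867332 0.153     ]
0.17 [0.56333678 0.14023733 0.17      ] [0.57095296 0.12207782 0.17      ]
```

The knob top is at 0.151 m (flat is 0.153), so the bar is flat, and the hole lies over the pin location measured earlier (0.4495, 0.1501). I'm handing in.

```bash
python3 -c "
from h import *
print(bot.job_done())"
```

```text
the job is handed in; nothing more can be done
None
```

I lifted the stay bar off the pin by its knob, swung the door in to about 0.14 rad by my model, and lowered the middle hole over the pin. I then released the knob, raised the gripper about 80 mm clear and handed the job in at about 21 s. No verdict was reported.

- **Contact on the way down:** I went down in short steps with pauses. Partway down, the bar pushed the gripper sideways with about 2–2.6 N, so I moved it 0.9 mm outward along the bar and the push went away. Wrist forces stayed below about 3 N in every reading I took.
- **Bar flat:** the knob top triangulates to z = 0.151 m. A flat bar would give 0.153 m, and one resting on the pin's tip about 0.170 m.
- **Hole over the pin:** the middle hole is at (0.4489, 0.1506) m and the pin, measured before the lift, at (0.4495, 0.1501) m. They agree within 1 mm, and the pin shows inside the hole with an even ring around it.
- **Not measured:** I did not locate the plate's middle; the pin only looked close to it by eye. I did not measure the jar, mandrel and ring again afterwards. The arm's path stayed above them.

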